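Load the holding jig and lock its telescoping stop

TASK

Lay the widest of the three wooden off-cuts flat in the holding jig, lengthwise between its four low corner lips, and let go of it. Then squeeze the spring button flush with the stop's sliding tube and slide the tube towards the off-cut until the button pops out again in the next hole, so that the off-cut is kept between stop plate and end fence. Leave the other two off-cuts, the tape measure and the sanding block where they are.

Things in the scene. Friction and masses are not known exactly. Their poses are not given: they have to be found in the camera images.
- jig: Holding jig fixed to the table. Plywood base 110 (x) x 380 (y) x 12 mm. Origin on the table under the tube's axis; +y runs along the jig from rear post to end fence, -x is the button's (robot's) side. Along y: rear post -195 to -169 mm (78 high), sliding tube -150 to +12, stop plate's face +20 at the start, end fence's face +150 (90 mm wide, top 57 mm above the table)
- nest (a point): Where the off-cut's centre belongs: point on the base's upper face (12 mm above the table), 37.5 mm from the end fence, axes as the jig's. Round it four lips, 7 mm high and 10 mm long, at x = +-31.5 mm and y = -25.5 and +28.5 mm from here: 55 mm clear across, and 44 mm free along y between two lips of a side, where fingers can go down
- stop_tube (a joint): Travel (m) of the square aluminium tube (44 x 44 x 162 mm; axis 52 mm above the table, underside 18 mm above the base; dark stop plate 50 x 60 x 8 mm on its front end) along the jig's +y. 0 = button in the front hole (start); 0.055 = in the middle, next hole: 75 mm between stop plate and fence. In a hole it is locked with +-1 mm play; between holes about 1.5 N friction
- stop_face (a point): Centre of the stop plate's front face at the height of the tube's axis, 32 mm along y from the middle of the tube's front hole. Moves with the tube
- button (a joint): How far the button is pressed in (m): 0 = fully out, 7 mm proud of the tube; 0.007 = flush with the tube's face; about 0.010 = under the tube's wall between two holes. Spring: about 3 N to start, 5 N at flush. Once flush, the edge of the hole pushes it on in when the tube is slid (about 10 N)
- button_tip (a point): Tip of the domed steel button, 14 mm in diameter, in a 16 mm hole of the tube's -x side, 29 mm from the tube's axis at its height. It stays in place while the tube slides. Pinched across from above at the button (51 mm over button and tube), one pad presses the button flush and both pads then grip the tube (44 mm), which slides with them
- offcut_1: Widest off-cut, the one to load: wood, 45 mm (its x) x 70 mm (its y) x 19 mm high. Origin at the centre of its underside
- offcut_2: Short off-cut, 38 mm (x) x 55 mm (y) x 22 mm high; not to be used. Origin at the centre of its underside
- offcut_3: Long narrow off-cut, 28 mm (x) x 90 mm (y) x 19 mm high; not to be used. Origin at the centre of its underside
- tape_measure: Tape measure standing on the table near the front edge, 39 x 91 x 66 mm; bystander
- sanding_block: Wooden sanding block near the right edge of the table, 66 x 115 x 30 mm; bystander

How it is judged:
On the way, in this order (a step that is already met when the one before it is completed fails the run):
1. the widest off-cut lies flat between the lips, released, while the stop is still open (horizontal distance between offcut_1 and nest below 0.045 m and x of offcut_1 in the frame of nest between -0.01 and 0.01 m and z of offcut_1 in the frame of nest below 0.004 m and angle between offcut_1's own z axis and vertical below 0.1 rad and angle between the y axis of offcut_1 and the y axis of jig, either way round below 0.3 rad and contact force between the fingers and offcut_1 below 0.05 N and value of joint stop_tube below 0.01 m), for 0.2 s.
2. the button is pressed flush (value of joint button above 0.006 m), for 0.05 s.
At the end, for the whole second after the job is handed in: The stop tube stands 55 mm (+-3 mm) from its start with the button fully out (within 2 mm) in the middle hole, and the widest off-cut lies flat and at rest on the jig's base between the lips, stop plate and fence (within 10 mm across and 7 mm along of the nest point, lengthwise within 0.25 rad) (value of joint stop_tube between 0.052 and 0.058 m and value of joint button below 0.002 m and x of offcut_1 in the frame of nest between -0.01 and 0.01 m and y of offcut_1 in the frame of nest between -0.007 and 0.007 m and z of offcut_1 in the frame of nest below 0.004 m and angle between offcut_1's own z axis and vertical below 0.1 rad and angle between the y axis of offcut_1 and the y axis of jig, either way round below 0.25 rad and linear speed of offcut_1 below 0.02 m/s); the robot touches nothing.
It fails at once if another off-cut is displaced by more than 30 mm (distance of any of offcut_2, offcut_3 from where it was at the start of the episode above 0.03 m).
It fails at once if the tape measure or the sanding block is displaced by more than 30 mm (distance of any of tape_measure, sanding_block from where it was at the start of the episode above 0.03 m).
It also fails if it takes over 51 s, if anything falls off the work surface, if the arm or the gripper's body presses on something with over 40 N, if the wrist force passes 120 N, or if a joint passes its speed limit or range.

ROBOT

A 7-joint arm with a two-finger parallel gripper is mounted at the origin on a cart in front of the work surface, level with it; the furniture and walls round the work are solid. World frame = base frame: x ahead of the robot, y to its left, z up, the work surface at z = 0. Lengths are in m, angles in rad, forces in N, time in s.
With the tool pointing down it reaches from about 0.425 to 1.025 m from the base axis. Payload 3.6 kg.
Tool frame: the origin (TCP) lies at the very end of the fingers, on their centre line; the grasp point (between the pads) lies 19 mm behind it; z points along the fingers, y is the line along which they close (so a half turn about z gives the same grasp; the last joint's range is limited). The gripper opens to 85 mm and grips with 20 to 120 N. Pads are 22 mm wide; open, the fingers measure 114 mm over their backs; the gripper's body (76 mm by 85 mm) begins 54 mm behind the grasp point. The pads swing forward as they close: fully open they stand 13 mm farther back than shut.
Start: joints at [-1.238, 0.591, 0.048, 1.609, -0.033, 0.943, -0.034], TCP at [0.299, 0.66, 0.231] pointing down, gripper open.
Joint ranges: [-2.69, 2.69], [-0.47, 2.24], [-1.27, 1.36], [0.19, 2.51], [-1.53, 4.68], [0.08, 2.07], [-3.09, 3.09]. Speed limits (rad/s): [2.57, 2.57, 3.14, 3.14, 3.14, 3.14, 3.14].

INTERFACE

Orientations are given as a 3x3 rotation matrix whose columns are the frame's x, y, z axes.
In Python, from rig import robot gives the robot as it stands. Calls block until the motion is done:
- robot.move_ptp(position, orientation): joint-space move of the TCP to a pose.
- robot.move_straight(position, orientation=None, vel=0.15, guard=None): straight line of the TCP; orientation=None keeps the orientation; vel is the mean speed in m/s. With guard (N) it stops when the force on the tool has changed by that much, and returns True; else False.
- robot.goto_joints(angles): joint-space move.
- robot.gripper_to(opening, effort=None): finger opening in m; effort is the grip in N (None keeps the last); returns when the fingers have stopped.
- robot.wait(seconds).
- robot.inverse_kinematics(position, orientation): joint angles nearest the present ones, or None.
- robot.read_state(): the state.
- robot.capture(name): name is "scene" or "top" or "wrist"; returns (picture, depth): 384x512x3 uint8, blue, green, red; 384x512 float32, m along the optical axis (not along the pixel's ray), 0 where there is no reading.
- robot.camera_params(name): a dict with "fx", "fy", "cx", "cy" (pixels), "eye" and "rotation" of the camera in the world. Camera axes: x right, y down, z forward; pixel columns grow to the right and rows downward; lengths in m; the calibration is good to about 2 mm. A picture is of the moment at which its call begins: read the wrist's pose just before it. camera_params takes no time and is no camera call; for the wrist camera it gives the pose at the moment of the call.
A pose or a line that the arm cannot do raises robot.MotionError and nothing moves.
- robot.sign_off(): hands the job in; it is judged then, once.
Trained networks look in the newest picture that a camera, given by its name, has taken for a name from the list of things; names that differ only in an ending like _2 or _b are one class to them, and where a whole thing is asked for, a point or a joint stands for the part that bears it (a point fixed in the world has none). Each returns a list of dicts, best first, with "conf" (0 to 1); they miss things now and then, are a little off and sometimes report something else, mostly with a low value. They report only what shows in the picture. A call takes as long as a camera call.
- robot.masks_of(camera, name): "pixels" (384x512 bool, what is visible of it).
- robot.spot_point(camera, name): "xyz" ([x, y, z] in m, in world coordinates, good to about 4 mm: a listed point, or the origin of a listed thing).
The state is a dict: "time_s": time; "joint_pos": joint angles; "qd": joint speeds; "joint_efforts": joint torques, N m; "ee_pos": TCP position; "orientation": TCP orientation; "wrist_force": force on the tool from outside, world axes, zero at the start; "ft_torque": the same for the moment, N m; "grip_width": finger opening in m; "grip_force": force on a finger pad.
Only numpy, scipy, OpenCV 4.12 (cv2) and the standard library are available. Lean on these libraries where they do the work, as an engineer would, in place of code of your own. Each camera call takes 0.05 s, during which the arm holds its last target. There are 200 camera calls.

## Working session

There is one attempt and no reset: what is moved stays moved. The work goes in short steps, each a Python script; the robot and the scene stay as the last script left them, time stands still between calls to the robot, and variables do not carry over. Pictures are saved under pics/ and viewed, at most 10 in all, crops included, and the job is handed in when it is done.

```bash
ls; mkdir -p pics; python3 - <<'E'
from rig import robot
import cv2,numpy as np
ims=[]
for c in("scene","top"):
    im,d=robot.capture(c); cv2.imwrite(f"pics/{c}0.png",im); ims.append(im)
    p=robot.camera_params(c); print(c,p["eye"],np.round(p["rotation"],3).tolist(),p["fx"])
    for n in("offcut_1","jig","nest","stop_face","button_tip","tape_measure","sanding_block"):
        for r in robot.spot_point(c,n): print(n,round(r["conf"],2),np.round(r["xyz"],3))
cv2.imwrite("pics/a.png",cv2.resize(ims[1],(800,600)))
print(robot.read_state()["time_s"])
E
```

```text
pics
scene [-0.23906132 -0.70968591  0.78828494] [[0.619, -0.484, 0.618], [-0.785, -0.369, 0.498], [-0.013, -0.793, -0.609]] 381.93931172257203
offcut_1 0.86 [ 0.57  -0.241 -0.002]
offcut_1 0.77 [ 0.508 -0.407  0.006]
offcut_1 0.24 [0.555 0.072 0.002]
jig 0.8 [0.562 0.07  0.001]
nest 0.8 [0.532 0.182 0.012]
stop_face 0.92 [0.554 0.088 0.049]
stop_face 0.48 [ 0.366 -0.077  0.002]
button_tip 0.35 [ 0.455 -0.274  0.005]
tape_measure 0.81 [ 0.365 -0.078  0.001]
sanding_block 0.85 [ 0.513 -0.516  0.002]
top [ 0.27977244 -0.12129486  1.15065303] [[0.028, -0.984, 0.174], [-0.999, -0.033, -0.029], [0.034, -0.173, -0.984]] 415.5994598579449
offcut_1 0.79 [ 0.57  -0.241 -0.002]
offcut_1 0.58 [ 0.506 -0.412  0.002]
offcut_1 0.53 [ 0.452 -0.274 -0.   ]
jig 0.69 [ 0.562  0.071 -0.002]
nest 0.72 [0.529 0.179 0.011]
stop_face 0.69 [0.553 0.088 0.053]
tape_measure 0.57 [ 0.365 -0.079 -0.002]
tape_measure 0.39 [ 0.572 -0.239 -0.004]
sanding_block 0.74 [ 0.509 -0.516 -0.002]
0.8
```

View pics/a.png

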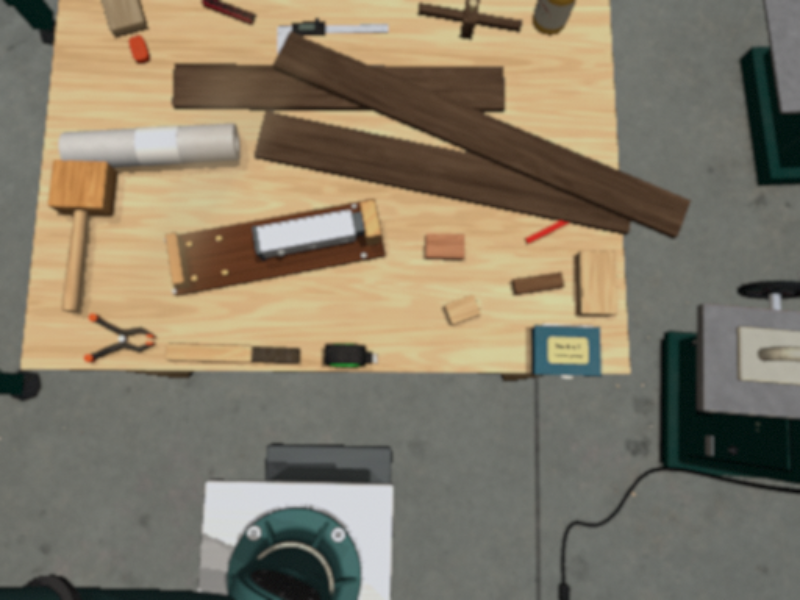

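View pics/scene0.png

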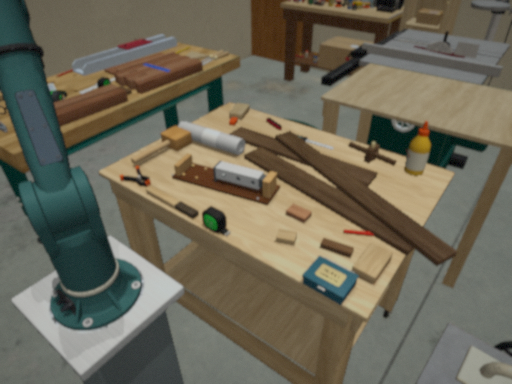

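The top view shows the widest, reddish off-cut at about (445,246), the short one at (462,310) and the narrow one at (538,284). The jig is at (275,248), with its fence on the left and the tube on the right, and its +y points left. This agrees with the networks' xyz. Next I take close views with the wrist camera.

```bash
cat > h.py <<'E'
from rig import robot
import cv2,numpy as np
def R(u):  # tool down, closing line along horizontal u
    a,b=np.array(u[:2])/np.hypot(*u[:2]); return np.array([[-b,a,0],[a,b,0],[0,0,-1.]])
def cloud(d,p,m=None):
    m=(d>0)&(m if m is not None else True); v,u=np.nonzero(m); z=d[v,u]
    c=np.c_[(u-p["cx"])*z/p["fx"],(v-p["cy"])*z/p["fy"],z]
    return c@np.array(p["rotation"]).T+p["eye"]
def ray(p,uv):
    return np.array(p["rotation"])@np.array([(uv[0]-p["cx"])/p["fx"],(uv[1]-p["cy"])/p["fy"],1])
def tri(obs): # [(p,uv)] least squares intersection
    A=0;b=0
    for p,uv in obs:
        r=ray(p,uv); r/=np.linalg.norm(r); M=np.eye(3)-np.outer(r,r); A=A+M; b=b+M@np.array(p["eye"])
    return np.linalg.solve(A,b)
E
python3 - <<'E'
from h import *
print(np.round(robot.read_state()["orientation"],2).tolist())
p=robot.camera_params("wrist");print("wrist eye",np.round(p["eye"],3),p["fx"])
u=np.array([.96,.27])
for s in(1,-1):
    for pos in([.54,.13,.30],[.57,-.24,.25]):
        print(s,pos,robot.inverse_kinematics(pos,R(s*u if pos[1]>0 else np.array([s,0]))))
E
```

```text
[[-0.91, 0.41, 0.0], [0.41, 0.91, 0.0], [-0.0, 0.0, -1.0]]
wrist eye [0.235 0.69  0.373] 265.65586757378816
1 [0.54, 0.13, 0.3] [-0.64635713  0.31809783  0.42366386  1.93594964 -0.16226955  0.92041582
  0.13131617]
1 [0.57, -0.24, 0.25] [-0.18863941  0.53504885  0.75238225  1.8628176  -0.45255165  0.92210816
  0.77498761]
-1 [0.54, 0.13, 0.3] [-0.01641719  0.32124522 -0.38515554  1.9097285   0.14765313  0.93795132
  2.94438432]
-1 [0.57, -0.24, 0.25] [-0.39631506  0.73514427  1.18635626  1.87010117 -0.77516933  1.09386056
 -2.04378932]
```

```bash
python3 - <<'E'
from h import *
import pickle
D=[]
for k,(pos,u) in enumerate([([.53,.13,.22],[.96,.27]),([.56,.04,.22],[.96,.27]),([.57,-.27,.16],[1,0]),([.57,-.31,.16],[1,0])]):
    robot.move_ptp(pos,R(u)); p=robot.camera_params("wrist"); im,d=robot.capture("wrist"); cv2.imwrite(f"pics/w{k}.png",im)
    ms={}
    for n in (("nest","stop_face","button_tip","jig") if k<2 else ("offcut_1",)):
        r=robot.spot_point("wrist",n); print(k,n,[(round(x["conf"],2),np.round(x["xyz"],4).tolist()) for x in r])
    for n in (("jig","stop_tube") if k<2 else ("offcut_1",)):
        r=robot.masks_of("wrist",n); ms[n]=r
        for x in r:
            c=cloud(d,p,x["pixels"]); 
            if len(c)<50: continue
            z=np.percentile(c[:,2],90); t=c[abs(c[:,2]-z)<.006]
            print("  ",n,round(x["conf"],2),"top z",z.round(4),cv2.minAreaRect((t[:,:2]*1000).astype(np.float32)))
    D.append((p,im,d,ms))
pickle.dump(D,open("D.pkl","wb")); print(robot.read_state()["time_s"])
cv2.imwrite("pics/b.png",cv2.resize(np.vstack([np.hstack([D[0][1],D[1][1]]),np.hstack([D[2][1],D[3][1]])]),(800,600)))
E
```

```text
0 nest [(0.94, [0.5328, 0.1831, 0.013])]
0 stop_face [(0.69, [0.5584, 0.09, 0.0526])]
0 button_tip [(0.67, [0.5569, 0.0699, 0.003]), (0.44, [0.5367, 0.0421, 0.0539])]
0 jig [(0.87, [0.5586, 0.0689, 0.0032])]
   jig 0.92 top z 0.0734 ((571.0232543945312, 20.872512817382812), (49.68964385986328, 144.73793029785156), 12.903657913208008)
   stop_tube 0.79 top z 0.0742 ((570.9054565429688, 20.84552764892578), (49.447967529296875, 144.73793029785156), 12.903656959533691)
1 nest [(0.93, [0.5334, 0.1815, 0.0117])]
1 stop_face [(0.94, [0.5547, 0.0915, 0.051])]
1 button_tip [(0.56, [0.5332, 0.0434, 0.0512])]
1 jig [(0.66, [0.5614, 0.0732, 0.0005])]
   jig 0.65 top z 0.0738 ((575.8069458007812, -14.466987609863281), (62.91122817993164, 215.75027465820312), 15.152092933654785)
   stop_tube 0.9 top z 0.0743 ((575.6845703125, 6.3412017822265625), (49.423789978027344, 174.74095153808594), 14.13244342803955)
2 offcut_1 [(0.98, [0.5753, -0.2429, 0.0014]), (0.88, [0.5046, -0.4168, 0.0028]), (0.61, [0.4556, -0.2729, 0.0006])]
   offcut_1 0.82 top z 0.0222 ((456.360107421875, -272.6564636230469), (38.68
[... 270 characters left out ...]
5999145508, 88.33207702636719), 10.001407623291016)
   offcut_1 0.36 top z 0.0748 ((596.2157592773438, -119.4500961303711), (52.46343231201172, 8.726183891296387), 2.7061684131622314)
3 offcut_1 [(0.84, [0.5059, -0.4121, 0.0017]), (0.66, [0.4562, -0.2719, 0.0003]), (0.6, [0.5725, -0.2435, 0.0011])]
   offcut_1 0.96 top z 0.0223 ((456.3883056640625, -272.4840393066406), (38.47529983520508, 54.855167388916016), 21.16522216796875)
   offcut_1 0.93 top z 0.0193 ((571.2283935546875, -240.7344207763672), (44.79644775390625, 70.07991790771484), 1.242025375366211)
   offcut_1 0.66 top z 0.0192 ((508.99664306640625, -409.1286315917969), (28.53768539428711, 90.25471496582031), 9.998764991760254)
5.825
```

View pics/b.png

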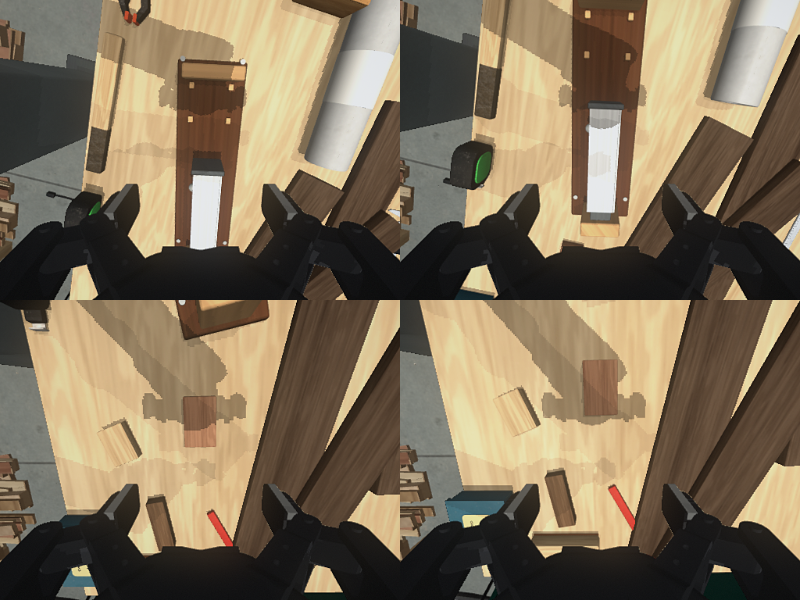

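Off-cut 1 measures 44.6 × 70 mm with its top at 19 mm in both views, at (0.571, -0.241), so its identity is confirmed. Now I fit the jig axis from fence, tube and rear post.

```bash
python3 - <<'E'
from h import *
import pickle
D=pickle.load(open("D.pkl","rb"))
c0=np.array([.533,.182])
for k in(0,1):
    p,im,d,ms=D[k]
    c=cloud(d,p); x=c[:,:2]-[.562,.071]
    for deg in (14.5,):
        a=np.radians(deg); ex=np.array([np.cos(a),np.sin(a)]); ey=np.array([-ex[1],ex[0]])
    j=np.c_[x@ex,x@ey]
    def rect(n,zr,xr,yr):
        m=(c[:,2]>zr[0])&(c[:,2]<zr[1])&(j[:,0]>xr[0])&(j[:,0]<xr[1])&(j[:,1]>yr[0])&(j[:,1]<yr[1])
        if m.sum()<30: return print(k,n,m.sum())
        q=c[m]; r=cv2.minAreaRect((q[:,:2]*1000).astype(np.float32)); print(k,n,"z",np.median(q[:,2]).round(4),np.round(r[0],1),np.round(r[1],1),round(r[2],2))
    rect("base",(.009,.0145),(-.065,.065),(-.2,.2))
    rect("lips",(.0165,.0215),(-.045,.045),(.07,.148))
    rect("fence",(.053,.061),(-.06,.06),(.13,.2))
    rect("tube",(.071,.077),(-.035,.035),(-.148,.008))
    rect("plate",(.076,.088),(-.035,.035),(.005,.035))
    rect("post",(.0755,.082),(-.06,.06),(-.22,-.155))
    # slope of button dome
    m=(c[:,2]>.047)&(c[:,2]<.057)&(j[:,0]<-.0245)&(j[:,0]>-.045)&(j[:,1]>-.06)&(j[:,1]<.005)
    if m.sum(): print("btn",m.sum(),c[m].mean(0).round(4),j[m].mean(0).round(4))
a=[];b=[]
for k in(0,1):
    p,_,_,ms=D[k]
# project nest/btn check: triangulate lip pixels by networks not needed; triangulate white fence? use feature match on tube front corners
import itertools
for k in (0,1):
    p,im,d,ms=D[k]
    cv2.imwrite(f"pics/c{k}.png",cv2.resize(im[0:330,130:400],None,fx=1.5,fy=1.5))
cv2.imwrite("pics/c.png",np.hstack([cv2.imread("pics/c0.png"),cv2.imread("pics/c1.png")])[:,:800])
E
```

```text
0 base z 0.0113 [558.1  76.3] [109.6 358.1] 13.05
0 lips z 0.0182 [533.9 182.7] [70.8 63.7] 13.65
0 fence z 0.0561 [523.2 227.7] [89.7 20. ] 13.01
0 tube z 0.0734 [572.6  14.4] [ 44.  131.4] 13.01
0 plate 1
0 post 0
btn 31 [0.5384 0.0493 0.0547] [-0.0283 -0.0151]
1 base z 0.0113 [563.   55.3] [109.7 364. ] 13.02
1 lips z 0.0181 [533.7 183. ] [71.  63.3] 13.52
1 fence 0
1 tube z 0.0734 [575.3   2.1] [ 44.1 156.5] 12.98
1 plate 3
1 post z 0.0772 [ 600.3 -105. ] [62.8 26.6] 12.03
btn 32 [0.5383 0.0477 0.0547] [-0.0288 -0.0167]
```

View pics/c.png

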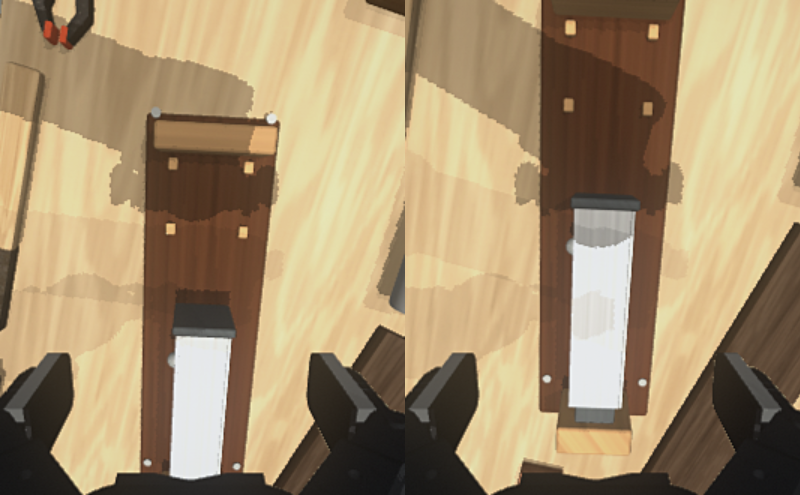

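```bash
python3 - <<'E'
from h import *
import pickle
D=pickle.load(open("D.pkl","rb"))
a=np.radians(13.); ex=np.array([np.cos(a),np.sin(a),0]); ey=np.array([-ex[1],ex[0],0]); o=np.array([.5592,.0718,0])
for k in(0,1):
    p,im,d,ms=D[k]; Rm=np.array(p["rotation"])
    for n,q in dict(btn12=(-.029,-.012,.052),btn20=(-.029,-.020,.052),plateTL=(-.025,.020,.082),tubefrontTL=(-.022,.012,.074),postTL=(-.03,-.169,.078)).items():
        w=o+q[0]*ex+q[1]*ey+[0,0,q[2]]; c=Rm.T@(w-p["eye"]); print(k,n,((np.array([p["fx"]*c[0]/c[2]+p["cx"]-130,p["fy"]*c[1]/c[2]+p["cy"]])*1.5)+[405*k,0]).round(0))
E
```

```text
0 btn12 [167. 350.]
0 btn20 [167. 359.]
0 plateTL [171. 329.]
0 tubefrontTL [175. 335.]
0 postTL [158. 522.]
1 btn12 [565. 235.]
1 btn20 [565. 246.]
1 plateTL [569. 196.]
1 tubefrontTL [574. 207.]
1 postTL [558. 428.]
```

The view shows the button at (171,361) in the left crop and (570,246) in the right. That puts it at jig y ≈ -20 mm, not -12, and the networks agree. The lips, fence and tube match the fitted pose: yaw 13.0°, origin (0.559, 0.072). Now I pick and place.

```bash
cat >> h.py <<'E'
a=np.radians(13.); ex=np.array([np.cos(a),np.sin(a),0]); ey=np.array([-ex[1],ex[0],0]); o=np.array([.5592,.0718,0])
J=lambda x,y,z:o+x*ex+y*ey+[0,0,z]
def st(t):
    s=robot.read_state(); print(t,round(s["time_s"],2),"tcp",np.round(s["ee_pos"],4),"w",round(s["grip_width"],4),"gf",np.round(s["grip_force"],1),"F",np.round(s["wrist_force"],1))
E
python3 - <<'E'
from h import *
p=np.array([.5711,-.2407,0]); Ro=R([np.cos(np.radians(1.3)),np.sin(np.radians(1.3))])
robot.move_ptp(p+[0,0,.08],Ro); robot.gripper_to(.07,40)
print(robot.move_straight(p+[0,0,.005],vel=.12,guard=8)); st("down")
robot.gripper_to(.03,40); st("grip")
robot.move_straight(p+[0,0,.12],vel=.2); st("up")
robot.move_ptp(J(0,.114,.12),R(ex)); st("above")
im,d=robot.capture("wrist"); cv2.imwrite("pics/d.png",im)
E
```

```text
False
down 7.41 tcp [ 0.5714 -0.241   0.0053] w 0.0701 gf 0.0 F [-0.2  0.4 -1.1]
grip 7.76 tcp [ 0.572  -0.2411  0.0062] w 0.0437 gf 42.4 F [-0.8  0.9  5.9]
up 8.48 tcp [ 0.5704 -0.24    0.1192] w 0.0438 gf 41.8 F [-0.7 -0.1 -0.8]
above 10.05 tcp [0.5343 0.1811 0.12  ] w 0.0437 gf 41.7 F [-0.  -0.2  0.2]
```

View pics/d.png

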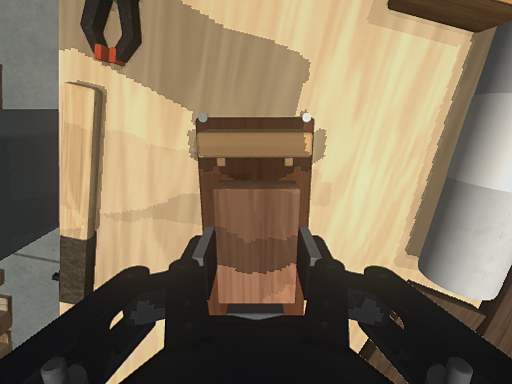

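The off-cut is held square between the pads (rows 185–305), straight behind the fence (rows 130–155). Next I lower it.

```bash
python3 - <<'E'
from h import *
robot.move_straight(J(0,.114,.035),vel=.12); st("pre")
print(robot.move_straight(J(0,.114,.0165),vel=.03,guard=4)); st("low")
robot.gripper_to(.062); st("open")
robot.move_straight(J(0,.114,.13),vel=.2)
robot.move_straight(J(0,.03,.17),vel=.3); robot.wait(.2)
p=robot.camera_params("wrist"); im,d=robot.capture("wrist"); cv2.imwrite("pics/e.png",im)
c=cloud(d,p); j=(c-o)@np.c_[ex,ey,[0,0,1]]
m=(abs(j[:,0])<.06)&(abs(j[:,1]-.1125)<.06)&(j[:,2]>.026)&(j[:,2]<.036)
print(np.median(j[m,2]),cv2.minAreaRect((j[m,:2]*1000).astype(np.float32))); st("end")
E
```

```text
pre 10.96 tcp [0.5341 0.1827 0.0354] w 0.044 gf 41.7 F [-0.7 -0.6 -0.5]
True
low 11.52 tcp [0.5334 0.1829 0.0182] w 0.0438 gf 42.4 F [-1.5 -0.   5.5]
open 11.83 tcp [0.5327 0.1828 0.0176] w 0.0621 gf 0.0 F [-0.7  0.6 -0.4]
0.030326476078293696 ((-0.09740829467773438, 114.99562072753906), (71.74333190917969, 87.95137786865234), 89.97610473632812)
end 13.25 tcp [0.5515 0.1025 0.1689] w 0.0619 gf 0.0 F [ 0.8 -0.4  0.5]
```

View pics/e.png

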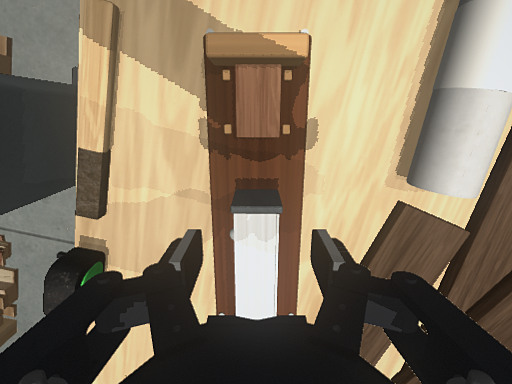

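The off-cut lies between the lips (columns 236–280, rows 65–137), clear of the tube. Next I pinch the button.

```bash
python3 - <<'E'
from h import *
robot.gripper_to(.08,60)
robot.move_straight(J(0,-.020,.11),R(ex),vel=.2)
print(robot.move_straight(J(0,-.020,.032),vel=.1,guard=8)); st("down")
robot.gripper_to(.03,60); robot.wait(.2); st("pinch")
E
```

```text
False
down 15.05 tcp [0.5641 0.0523 0.0324] w 0.0799 gf 0.0 F [ 0.3 -0.4  0.5]
pinch 15.67 tcp [0.5624 0.0521 0.0326] w 0.0435 gf 61.7 F [-3.3 -0.4  5.9]
```

Width is 43.5 mm, so both pads are on the tube and the button is flush. Now I slide it.

```bash
python3 - <<'E'
from h import *
e0=np.array(robot.read_state()["ee_pos"]); z=.032
for y in(.008,.02,.045):
    robot.move_straight(J(0,-.020+y,z),vel=.03); st(y)
print(robot.move_straight(J(0,-.020+.0575,z),vel=.015,guard=12)); st("end")
print("moved",(np.array(robot.read_state()["ee_pos"])-e0)@ey)
p=robot.camera_params("wrist"); im,d=robot.capture("wrist"); cv2.imwrite("pics/f.png",im)
print([(round(r["conf"],2),((r["xyz"]-o)@np.c_[ex,ey,[0,0,1]]).round(4)) for r in robot.spot_point("wrist","stop_face")])
E
```

```text
0.008 16.08 tcp [0.5614 0.0568 0.0326] w 0.0431 gf 61.1 F [-2.7 -5.9  4.7]
0.02 16.63 tcp [0.5583 0.07   0.0326] w 0.0434 gf 62.1 F [-4.2 -2.6  6.6]
0.045 17.62 tcp [0.5529 0.0936 0.0326] w 0.0435 gf 62.0 F [-2.4 -4.3  5.3]
False
end 18.6 tcp [0.5498 0.1071 0.0326] w 0.0436 gf 62.2 F [-4.7 -1.6  5.8]
moved 0.05646887552812282
[(0.97, array([0.0012, 0.0753, 0.0508]))]
```

View pics/f.png

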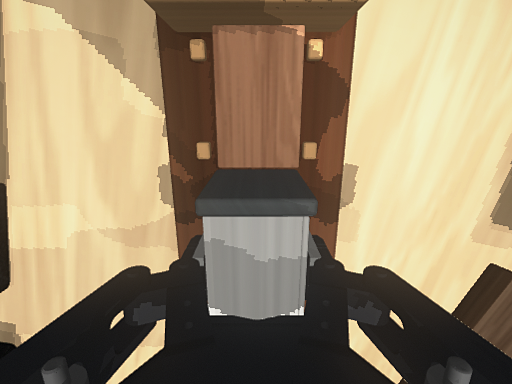

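The stop plate is close to the off-cut, but force alone doesn't show whether the button has latched. I test by nudging the tube back and forth gently.

```bash
python3 - <<'E'
from h import *
e=lambda:((np.array(robot.read_state()["ee_pos"])-o)@ey*1000+20).round(2)
for y in(.0575,.0565,.0555,.0545,.0535,.0525,.0515):
    robot.move_straight(J(0,-.020+y,.032),vel=.02); robot.wait(.15); F=(np.array(robot.read_state()["wrist_force"])@ey).round(1); print(y,e(),F)
    if abs(F)>9: break
st("t")
E
```

```text
0.0575 56.56 -0.8
0.0565 56.2 0.9
0.0555 55.53 0.4
0.0545 54.66 1.1
0.0535 54.47 3.0
0.0525 54.45 3.9
0.0515 54.37 5.6
t 21.5 tcp [0.5503 0.105  0.0326] w 0.0433 gf 62.2 F [-6.3  4.3  7.7]
```

The tube is latched: it stops at 54.4 mm while the force rises, with about 2 mm of play. I centre it, release and retreat.

```bash
python3 - <<'E'
from h import *
robot.move_straight(J(0,-.020+.0552,.032),vel=.02)
robot.gripper_to(.08); st("open")
robot.move_straight(J(0,.035,.13),vel=.15); robot.move_straight(J(0,-.03,.22),vel=.25); robot.wait(.2)
im,d=robot.capture("wrist"); p=robot.camera_params("wrist"); M=np.c_[ex,ey,[0,0,1]]
for n in("stop_face","button_tip","offcut_1"):
    print(n,[(round(r["conf"],2),((r["xyz"]-o)@M).round(4)) for r in robot.spot_point("wrist",n)])
c=(cloud(d,p)-o)@M
m=(abs(c[:,0])<.027)&(abs(c[:,1]-.11)<.05)&(c[:,2]>.026)&(c[:,2]<.036); print(np.median(c[m,2]),cv2.minAreaRect((c[m,:2]*1000).astype(np.float32)))
cv2.imwrite("pics/g.png",cv2.resize(im[:300,130:400],None,fx=2,fy=2)); st("end")
E
```

```text
open 22.28 tcp [0.5516 0.1062 0.032 ] w 0.0801 gf 0.0 F [-0.2  0.5 -0.8]
stop_face [(0.88, array([-0.0021,  0.0744,  0.0519]))]
button_tip [(0.45, array([-0.0313, -0.0203,  0.0483]))]
offcut_1 [(0.8, array([0.0016, 0.1137, 0.0107]))]
0.030600166675927798 ((0.020380020141601562, 114.71038818359375), (70.95159149169922, 53.510772705078125), 89.99441528320312)
end 24.07 tcp [0.5655 0.0431 0.2193] w 0.0798 gf 0.0 F [-0.6 -0.8 -0. ]
```

View pics/g.png

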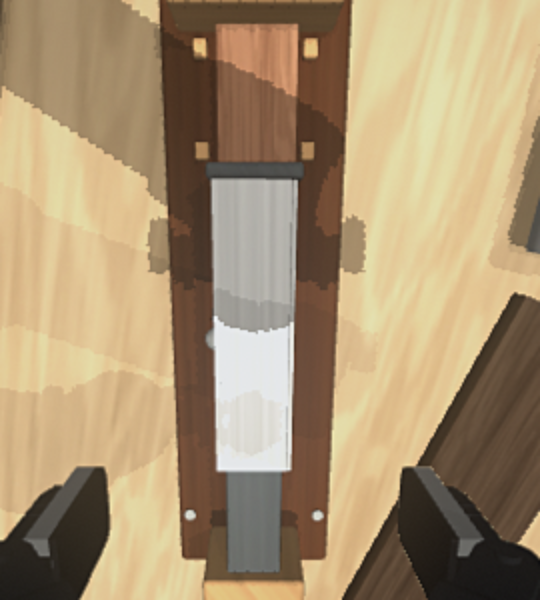

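The button is out again at (210,339), proud of the tube. The off-cut (217–297, 25–160) is held between plate and fence, and the arm is clear. I'm handing in.

```bash
python3 -c "
from rig import robot
print(robot.sign_off())"
```

```text
the job is handed in; nothing more can be done
None
```

The job is handed in, with no verdict shown: the widest off-cut lies in the jig between stop plate and fence, the tube is latched about 55 mm from its start with the button out in the middle hole, and the arm touched none of the bystanders.

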